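Unhook the staining rack past its sprung keeper

TASK

Take the slide-staining rack off the drip stand's safety hook: with the rack's own crossbar press the hook's red sprung keeper back just far enough to clear both lip and bridge, never forcing it and without the gripper pushing on the stand, then lift the bar out between them. Set the rack down gently, upright and flat, on the floor of the blue staining dish and let go, leaving everything else alone.

Things in the scene. Friction and masses are not known exactly. Their poses are not given: they have to be found in the camera images.
- rack: Slide-staining rack, 0.25 to 0.45 kg, starts hung upright on the hook. Origin: centre of its underside, z up. Black basket 56 mm (x) x 84 mm (y) x 32 mm tall with glass slides; two 6 mm steel legs (y = +-36 mm) rise to a square crossbar, above which two posts (y = +-21 mm) carry a green grip block. Free openings: 60 mm high below the crossbar, 32 mm high between crossbar and grip.
- rack_bar (a point): Centre of the rack's steel crossbar, which the hook carries: 8 x 8 mm, along the rack's y, z = 92 to 100 mm above the rack's underside.
- rack_grip (a point): Centre of the rack's green grip block: 16 mm (x) x 50 mm (y) x 26 mm tall, z = 132 to 158 mm above the rack's underside; made to be gripped from above across its 16 mm.
- stand: Drip stand, fixed, on the left or on the right, carrying yellow hook and red keeper. Origin: underside of its base, below the nominal middle of the hook's bowl; z up, +x runs from the hook's nose back to the post (90 mm along +x). Nothing on it is higher than 176 mm. Rack may bear on hook or keeper with no more than 22 N.
- hook_nominal (a point): Nominal middle of the bowl floor, 150 mm up; axes as stand. Hook 14 mm wide (y), arm 12 mm thick under the floor. Nose face at x = -16; from the nose a lip reaches back to x = +13, underside 16 and top 21 mm above the floor. The bar lies below it with 24 mm of play. The true hook, keeper included, is clamped up to 9 mm off nominal along x either way: not measured, feel for it.
- keeper_nominal (a point): Nominal face of the keeper at rest, x = +16 from the bowl's middle: red plate, 2 to 14 mm above the floor, sliding straight back (+x) up to 13 mm: 1 N starts it, +0.8 N per mm. Only 3 mm is open between lip and keeper; the 8 mm bar must press it back 5 to 10 mm to rise: less and it catches under the lip, more and under the fixed bridge (x = +26 on, level with the lip).
- nose_nominal (a point): Nominal front top of the hook's nose (8 mm thick), 24 mm on the -x side of the bowl's middle, 21 mm above its floor. Once its crossbar is above the lip, the rack leaves the hook towards -x, over the nose. A crossbar raised 3 to 5 mm off the floor slides freely below the lip; on the floor it drags by friction.
- dish: Blue open staining dish, fixed to the table, on the other side from the stand. Outer 76 mm (own x) x 104 mm (own y) x 28 mm tall, walls 4 mm; inside 68 x 96 mm, so the rack fits with 6 mm to spare all round, its long side along the dish's long side, either way round. Origin: centre of its underside.
- dish_in (a point): Centre of the dish's inner floor, where the rack's underside centre comes to rest; axes as the dish's.
- small_jar: Bystander: small white jar with blue lid, 56 mm across, 55 mm tall; origin at the centre of its underside. Leave alone.
- reagent_jar: Bystander: amber glass jar with black lid, 64 mm across, 100 mm tall; origin at the centre of its underside. Leave alone.
- beaker: Bystander: clear open beaker, 70 mm across, 85 mm tall; origin at the centre of its underside. Leave alone.
- petri_stack: Bystander: two stacked petri dishes with blue lids, 60 mm across, 28 mm tall in all; origin at the centre of its underside. Leave alone.
- petri_dish: Bystander: one petri dish with blue lid, 60 mm across, 14 mm tall; origin at the centre of its underside. Leave alone.
- slide_box: Bystander: flat green slide box, 100 x 85 x 30 mm; origin at the centre of its underside. Leave alone.
- weight: Bystander: brass balance weight, 40 mm across, 47 mm tall; origin at the centre of its underside. Leave alone.
Mind the look-alikes: they are no part of the job. There is more than one size of the stand; the one meant has the size given above.

How it is judged:
By the outcome, as a careful person would: the job done as asked, in the order asked, and still so for the second after the job is handed in, with the robot touching nothing.
It also fails if it takes over 70 s, if anything falls off the work surface, if the arm or the gripper's body presses on something with over 40 N, if the wrist force passes 120 N, or if a joint passes its speed limit or range.

ROBOT

A 6-joint arm with a two-finger parallel gripper is mounted at the origin on the work surface. World frame = base frame: x ahead of the robot, y to its left, z up, the work surface at z = 0. Lengths are in m, angles in rad, forces in N, time in s.
With the tool pointing down it reaches from about 0.4 to 0.925 m from the base axis. Payload 3.4 kg.
Tool frame: the origin (TCP) lies on the centre line of the jaws, within the pads' length; the fingertips stand 19 mm ahead of it and the grasp point (between the pads) is the TCP; z points along the fingers, x is the direction in which the jaws open and shut, and the axes are right-handed (so a half turn about z gives the same grasp; the last joint's range is limited). The gripper opens to 85 mm and grips with 20 to 120 N. Pads are 22 mm wide; open, the fingers measure 114 mm over their backs; the gripper's body (76 mm by 85 mm) begins 54 mm behind the grasp point. The pads swing forward as they close: fully open they stand 13 mm farther back than shut.
Start: joints at [-1.183, 0.307, 1.506, -0, 1.328, -0.073], TCP at [0.256, -0.515, 0.25] pointing down, gripper open.
Joint ranges: [-3.12, 3.12], [-1.05, 2.28], [0.14, 2.33], [-1.42, 4.57], [0.1, 2.73], [-2.68, 2.68]. Speed limits (rad/s): [2.57, 2.57, 3.14, 3.14, 3.14, 3.14].

INTERFACE

Orientations are given as a 3x3 rotation matrix whose columns are the frame's x, y, z axes.
In Python, from station import get_obs, eyes, robot gives the robot as it stands.
- The arm moves only by the tool drive_tool, never from a script. Its argument "targets" is a list of rows, each an object of numbers: "tx", "ty", "tz": the shift along the world's x, y, z in m; "rx", "ry", "rz": the turn, a rotation vector about the world's x, y, z in degrees. A call has 1 to 12 rows; each row shifts and turns the commanded pose from where the row before left it; what a row does not reach is not made up. A row lasts 1/8 s, in which the tool goes at most 62.5 mm and 10.7 degrees, less where a joint would pass 70% of its speed; a pose out of reach is approached as far as the arm can. A call with a gripper value outside its range is refused whole. "jaw" is the opening in per cent of the stroke, from 0 (shut) to 100 (fully open), set as the call begins (left out, the last holds). The fingers move at their own pace and stop on an object; "squeeze" is the grip in N (left out, the last holds). Time passes only in rows, so rows that do not move let the fingers close. It gives the time, the measured TCP pose, the force and the opening at its end, in the units of the state.
- get_obs(): the state, without advancing time (a new reading comes with each control period).
- eyes.grab_frame(name): name is "side" or "top"; returns the picture (384x512x3 uint8, blue, green, red); there is no depth.
- eyes.camera_model(name): a dict with "camera_matrix" (3x3 intrinsics, pixels), "T" (4x4, takes a point from camera to world coordinates). Camera axes: x right, y up, looking along -z (the intrinsics and any distortion apply to the point x, -y, -z); pixel columns grow to the right and rows downward; lengths in m; the calibration is good to about 2 mm. A picture is of the moment at which its call begins. camera_model takes no time and is no camera call.
- robot.sign_off(): hands the job in, once; it reports no verdict.
The state is a dict: "time": time; "joints": joint angles; "qvel": joint speeds; "joint_efforts": joint torques, N m; "ee_pos": TCP position; "tcp_rot": TCP orientation; "ft_force": force on the tool from outside, world axes, zero at the start; "moment": the same for the moment, N m; "width": finger opening in m.
Only numpy, scipy, OpenCV 4.12 (cv2) and the standard library are available. Lean on these libraries where they do the work, as an engineer would, in place of code of your own. Each camera call takes 0.05 s, during which the arm holds its last target.

## Working session

There is one attempt and no reset: what is moved stays moved. The work goes in short steps, Python scripts to look and compute and a tool call to move; the robot and the scene stay as the last step left them, time stands still between calls to the robot, and variables do not carry over. Pictures are saved under pics/ and viewed, and the job is handed in when it is done.

Besides the shell and the picture viewer there is one more tool, called after "Request:" in YAML: its name, and indented under it one key for each argument. drive_tool: Moves the arm, as the interface text tells. Its arguments: {"type":"object","properties":{"targets":{"type":"array"},"jaw":{"type":"number"},"squeeze":{"type":"number"}},"required":["targets"]}

```bash
ls; mkdir -p pics; python3 - <<'E'
from station import get_obs, eyes, robot
import cv2
o=get_obs(); print(o)
for n in("side","top"):
    cv2.imwrite(f"pics/{n}0.png",eyes.grab_frame(n)); print(n,eyes.camera_model(n))
E
```

```text
pics
{'time': 0.0, 'joints': array([-1.18250941e+00,  3.07554260e-01,  1.50764744e+00,  7.62560421e-06,
        1.32841664e+00, -7.35086634e-02]), 'qvel': array([ 8.93244204e-04, -5.64313674e-06, -1.54699450e-04,  1.92497368e-04,
        1.64627999e-03, -6.32313035e-05]), 'joint_efforts': array([-7.09343603e-04, -4.57550347e+01, -2.51916486e+01, -3.39030494e-04,
        1.31968036e-02, -1.08845813e-05]), 'ee_pos': array([ 0.25592339, -0.51417811,  0.24940153]), 'tcp_rot': array([[ 4.45553910e-01, -8.95254788e-01, -7.60078904e-04],
       [-8.95252833e-01, -4.45554530e-01,  1.87769195e-03],
       [-2.01966931e-03, -1.56150196e-04, -9.99997948e-01]]), 'ft_force': array([-0.24024121,  1.19273688, -0.52020172]), 'moment': array([-0.0314755 ,  0.01831111,  0.0473989 ]), 'width': 0.08528258104596156}
side {'camera_matrix': array([[413.18192641,   0.        , 256.40441393],
       [  0.        , 413.18192641, 195.14752369],
       [  0.        ,   0.        ,   1.        ]]), 'T': array([[-0.95029932,  0.23488434, -0.20435401,  0.36712798],
       [-0.31123555, -0.73352308,  0.60421546,  0.62238641],
       [-0.00797764,  0.63778777,  0.77017084,  0.95654546],
       [ 0.        ,  0.        ,  0.        ,  1.        ]])}
top {'camera_matrix': array([[465.59198984,   0.        , 248.91854813],
       [  0.        , 465.59198984, 189.819497  ],
       [  0.        ,   0.        ,   1.        ]]), 'T': array([[-0.01986662,  0.99383003, -0.10912003,  0.4182656 ],
       [-0.99967137, -0.01797684,  0.01827507, -0.02911558],
       [ 0.01620068,  0.10944723,  0.99386057,  1.44486177],
       [ 0.        ,  0.        ,  0.        ,  1.        ]])}
```

View pics/side0.png

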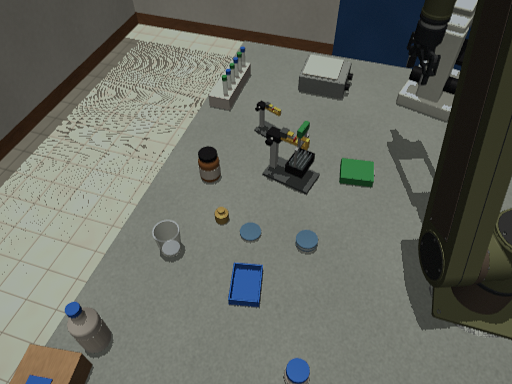

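View pics/top0.png

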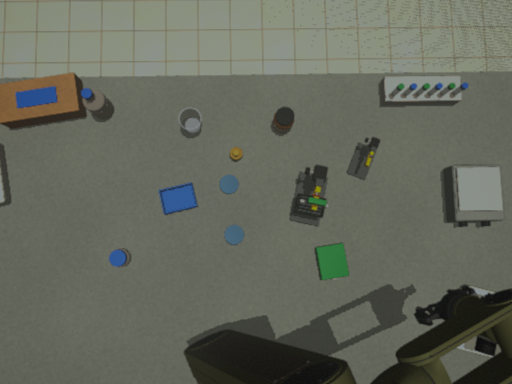

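```bash
python3 - <<'E'
import cv2
s=cv2.imread("pics/side0.png");t=cv2.imread("pics/top0.png")
cv2.imwrite("pics/s1.png",cv2.resize(s[90:200,240:340],None,fx=5.4,fy=5.4,interpolation=cv2.INTER_CUBIC))
cv2.imwrite("pics/t1.png",cv2.resize(t[155:235,280:385],None,fx=7,fy=7,interpolation=cv2.INTER_CUBIC))
cv2.imwrite("pics/t2.png",cv2.resize(t[170:230,145:215],None,fx=8,fy=8,interpolation=cv2.INTER_CUBIC))
E
```

```text
(no output)
```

View pics/s1.png

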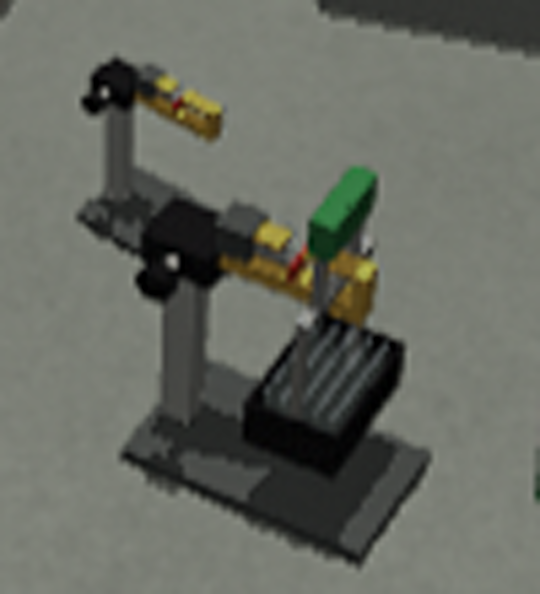

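View pics/t1.png

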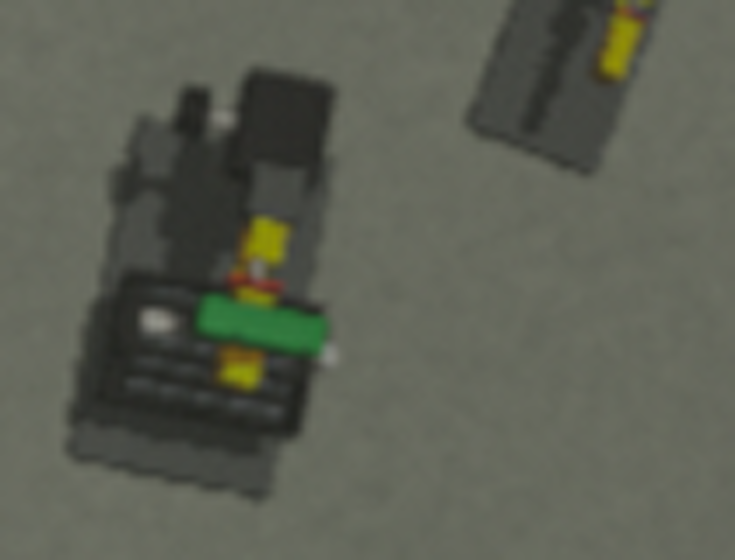

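View pics/t2.png

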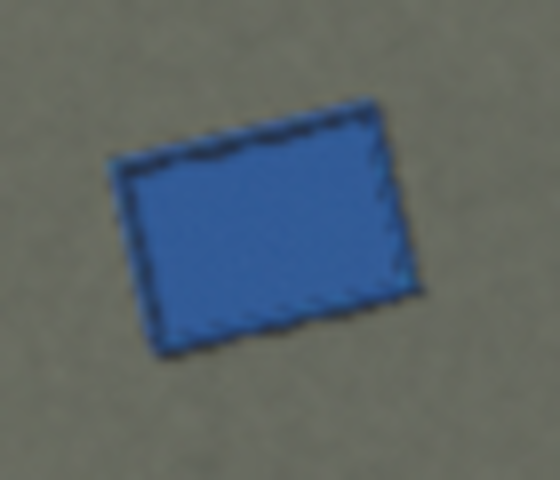

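```bash
cat > h.py <<'E'
import numpy as np, cv2
from scipy.optimize import minimize
from station import eyes
CM={n:eyes.camera_model(n) for n in("side","top")}
def proj(n,P):
    c=CM[n]; T=np.linalg.inv(c["T"]); p=np.atleast_2d(P)@T[:3,:3].T+T[:3,3]
    p=p*[1,-1,-1]; q=p@c["camera_matrix"].T; return q[:,:2]/q[:,2:]
def back(n,uv,z):
    c=CM[n]; d=np.linalg.inv(c["camera_matrix"])@[uv[0],uv[1],1]; d=c["T"][:3,:3]@(d*[1,-1,-1]); o=c["T"][:3,3]
    return o+d*(z-o[2])/d[2]
def box(sx,sy,z0,z1):
    return np.array([[a*sx/2,b*sy/2,z] for a in(-1,1) for b in(-1,1) for z in(z0,z1)])
def place(P,x,y,z,yaw):
    c,s=np.cos(yaw),np.sin(yaw); return P@np.array([[c,s,0],[-s,c,0],[0,0,1]])+[x,y,z]
def sil(n,P,k=4):
    m=np.zeros((384*k,512*k),np.uint8); h=cv2.convexHull(((proj(n,P)+.5)*k*16-8).astype(np.int32))
    cv2.fillPoly(m,[h],255,shift=4); return cv2.resize(m,(512,384),interpolation=cv2.INTER_AREA)/255.
def fit(masks,P,x0,free,steps):
    x0=np.array(x0,float)
    def cost(v):
        x=x0.copy(); x[free]=v
        return sum(np.abs(sil(n,place(P,*x))-m).sum()/ m.sum() for n,m in masks.items())
    v0=x0[free]; sim=np.vstack([v0]+[v0+np.eye(len(free))[i]*steps[i] for i in range(len(free))])
    r=minimize(cost,v0,method="Nelder-Mead",options=dict(initial_simplex=sim,xatol=1e-5,fatol=1e-5,maxiter=600))
    x0[free]=r.x; return x0,r.fun
E
cat > m.py <<'E'
from h import *
I={n:cv2.imread(f"pics/{n}0.png") for n in CM}
R={"g":dict(side=(115,155,285,325),top=(190,215,300,335)),"d":dict(side=(255,312,222,270),top=(178,220,155,205))}
def mask(k,n):
    a,b,c,d=R[k][n]; h=I[n].astype(float); B,G,Rr=h[...,0],h[...,1],h[...,2]
    v=(G-np.maximum(B,Rr)) if k=="g" else B-np.maximum(G,Rr)
    m=np.zeros(v.shape); w=v[a:b,c:d]; m[a:b,c:d]=np.clip(w/np.percentile(w,95)*1.3-.15,0,1) if k=="d" else (w>20)
    return m
for k,P,x0 in(("g",box(.016,.05,-.013,.013),None),("d",box(.076,.104,0,.028),None)):
    M={n:mask(k,n) for n in I}
    ys,xs=np.nonzero(M["top"]>.5); p=back("top",(xs.mean(),ys.mean()),.203 if k=="g" else .02)
    print(k,p,{n:m.sum() for n,m in M.items()})
    z=.203 if k=="g" else 0.
    for yaw in((-.18,) if k=="g" else (.2,-.2)):
        for ms in (M,{"top":M["top"]},{"side":M["side"]}):
            f=[0,1,2,3] if k=="g" and len(ms)==2 else [0,1,3]
            st=[.01,.01,.01,.15] if len(f)==4 else [.01,.01,.15]
            print(list(ms),fit(ms,P,[p[0],p[1],z,yaw],f,st))
E
python3 m.py
```

```text
g [ 0.52087274 -0.23364035  0.203     ] {'side': np.float64(104.0), 'top': np.float64(119.0)}
['side', 'top'] (array([ 0.52092011, -0.23397477,  0.19933919, -0.13679617]), np.float64(0.7644891440739192))
['top'] (array([ 0.52145773, -0.23242345,  0.203     , -0.20786599]), np.float64(0.20609655626956666))
['side'] (array([ 0.52064391, -0.23242265,  0.203     , -0.09419368]), np.float64(0.5145173453996983))
d [0.55295829 0.16399612 0.02      ] {'side': np.float64(1119.1342857142859), 'top': np.float64(795.445)}
['side', 'top'] (array([0.55417645, 0.16431705, 0.        , 0.22414302]), np.float64(0.33592010396516175))
['top'] (array([0.55447796, 0.16512967, 0.        , 0.2310651 ]), np.float64(0.13025894125855558))
['side'] (array([0.55348247, 0.1660309 , 0.        , 0.21526639]), np.float64(0.19744868820422265))
['side', 'top'] (array([0.55317715, 0.16449573, 0.        , 0.21871487]), np.float64(0.3345016574332951))
['top'] (array([0.55505737, 0.16493892, 0.        , 0.21078444]), np.float64(0.13924145801234206))
['side'] (array([0.55384774, 0.16602631, 0.        , 0.21834633]), np.float64(0.19645672497854608))
```

```bash
cat > ov.py <<'E'
from h import *
import sys
def edges(img,n,P,s,o,col):
    q=(proj(n,P)+.5-o)*s-.5
    for i in range(8):
        for j in range(i):
            if bin(i^j).count("1")==1: cv2.line(img,tuple(map(int,q[i])),tuple(map(int,q[j])),col,1,cv2.LINE_AA)
def crop(img,r,s):
    a,b,c,d=r; return cv2.resize(img[a:b,c:d],None,fx=s,fy=s,interpolation=cv2.INTER_CUBIC),np.array([c,a])
if __name__=="__main__":
    g=[.5212,-.2325,.203-.145,-.19]
    B=[(box(.056,.084,0,.032),(255,0,255)),(box(.008,.084,.092,.1),(255,255,0)),(box(.016,.05,.132,.158),(0,0,255))]
    for n,r in(("side",(90,200,240,340)),("top",(155,235,280,385))):
        im,o=crop(cv2.imread(f"pics/{n}0.png"),r,7 if n=="top" else 5.4)
        for P,c in B: edges(im,n,place(P,*g),7 if n=="top" else 5.4,o,c)
        cv2.imwrite(f"pics/ov_{n}.png",im)
    for n,r in(("side",(255,312,222,270)),("top",(170,230,145,215))):
        im,o=crop(cv2.imread(f"pics/{n}0.png"),r,8)
        edges(im,n,place(box(.076,.104,0,.028),.554,.1653,0,.219),8,o,(0,0,255))
        cv2.imwrite(f"pics/ovd_{n}.png",im)
E
python3 ov.py
```

```text
(no output)
```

View pics/ov_side.png

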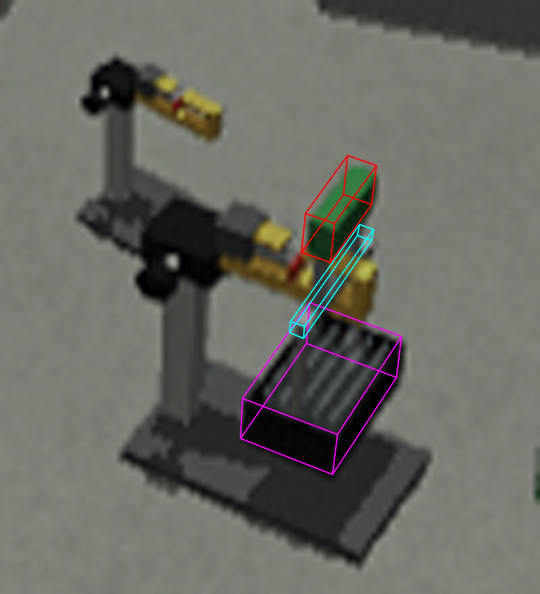

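View pics/ov_top.png

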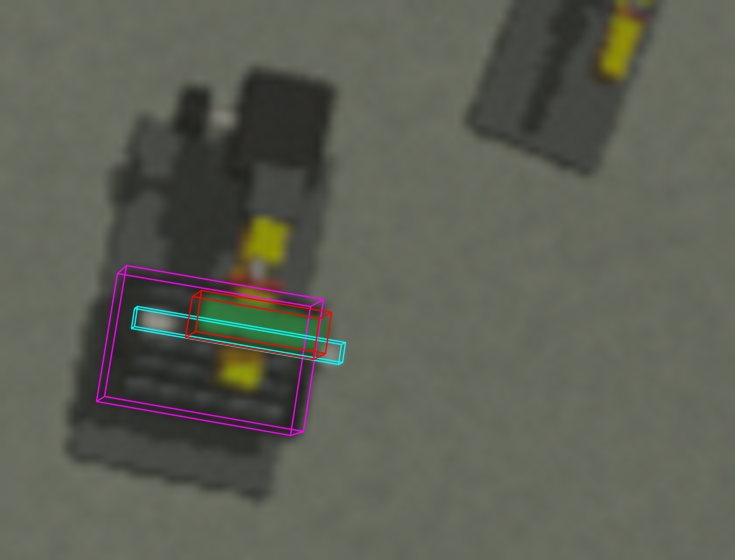

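View pics/ovd_top.png

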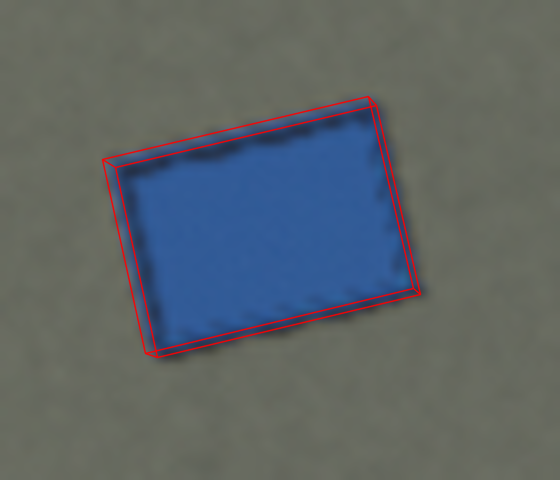

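View pics/ovd_side.png

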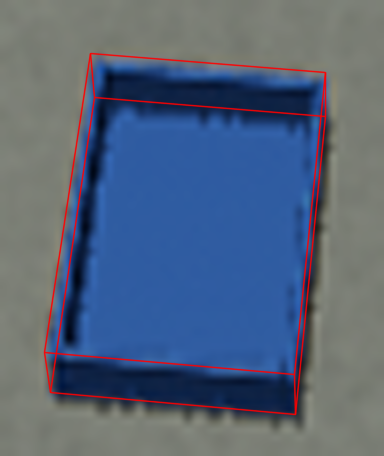

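```bash
python3 - <<'E'
from h import *
f=lambda n,u,v,z:back(n,(u,v),z)
T=lambda a,b,z:f("top",a/7+280-.43,b/7+155-.43,z)
S=lambda a,b,z:f("side",a/5.4+240-.4,b/5.4+90-.4,z)
def ang(p,q): d=q-p; return np.degrees(np.arctan2(d[1],d[0]))
print("base left edge top",ang(T(70,450,.008),T(145,115,.008)))
print("base front top",T(70,450,.008),T(265,497,.008),ang(T(265,497,.008),T(70,450,.008))-90)
print("base front side",S(362,565,.0),S(430,458,.0),ang(S(430,458,0),S(362,565,0))-90, "left edge side",S(122,455,0),ang(S(362,565,0),S(122,455,0)))
print("hook top",ang(T(240,385,.171),T(270,220,.171)),"nose front top",T(238,386,.171),"post-ish",T(285,118,.176))
print("nose side",S(355,275,.171),"bridge",T(267,219,.171))
I={n:cv2.imread(f"pics/{n}0.png") for n in CM}
im=I["top"]
hsv=cv2.cvtColor(im,cv2.COLOR_BGR2HSV)
m=((hsv[...,0]>40)&(hsv[...,0]<80)&(hsv[...,1]>100)).astype(np.uint8); m[:190]=0;m[215:]=0;m[:,:300]=0;m[:,335:]=0
print(m.sum(),cv2.minAreaRect(np.argwhere(m)[:,::-1].astype(np.float32)))
E
```

```text
base left edge top -14.305491342715793
base front top [ 0.48355551 -0.1792859   0.008     ] [ 0.46121207 -0.26477372  0.008     ] -14.647398111663762
base front side [ 0.47815576 -0.1775271   0.        ] [ 0.45981591 -0.26813514  0.        ] -11.442569950261344 left edge side [ 0.63063495 -0.2160493   0.        ] -14.178468246162826
hook top -12.297762270708251 nose front top [ 0.49996612 -0.22898763  0.171     ] post-ish [ 0.60509345 -0.2504979   0.176     ]
nose side [ 0.50764489 -0.22177239  0.171     ] bridge [ 0.56570361 -0.24277238  0.171     ]
114 ((316.76922607421875, 201.15383911132812), (18.43491554260254, 6.275716781616211), 11.309932708740234)
```

Request:
drive_tool:
  targets:
    - {"tx": 0.033,"ty": 0.035,"tz": 0.007,"rz": 6.5}
    - {"tx": 0.033,"ty": 0.035,"tz": 0.007,"rz": 6.5}
    - {"tx": 0.033,"ty": 0.035,"tz": 0.007,"rz": 6.5}
    - {"tx": 0.033,"ty": 0.035,"tz": 0.007,"rz": 6.5}
    - {"tx": 0.033,"ty": 0.035,"tz": 0.007,"rz": 6.5}
    - {"tx": 0.033,"ty": 0.035,"tz": 0.007,"rz": 6.5}
    - {"tx": 0.033,"ty": 0.035,"tz": 0.004,"rz": 6.5}
    - {"tx": 0.033,"ty": 0.035,"tz": 0.004,"rz": 6}
    - {}
    - {}
  jaw: 50
  squeeze: 40

```text
invalid input
```

Request:
drive_tool:
  targets:
    - {"tx": 0.033,"ty": 0.035,"tz": 0.007,"rz": 6.5}
    - {"tx": 0.033,"ty": 0.035,"tz": 0.007,"rz": 6.5}
    - {"tx": 0.033,"ty": 0.035,"tz": 0.007,"rz": 6.5}
    - {"tx": 0.033,"ty": 0.035,"tz": 0.007,"rz": 6.5}
    - {"tx": 0.033,"ty": 0.035,"tz": 0.007,"rz": 6.5}
    - {"tx": 0.033,"ty": 0.035,"tz": 0.007,"rz": 6.5}
    - {"tx": 0.033,"ty": 0.035,"tz": 0.004,"rz": 6.0}
    - {"tx": 0.033,"ty": 0.035,"tz": 0.004,"rz": 6.0}
    - {"tz": 0.0}
    - {"tz": 0.0}
  jaw: 50
  squeeze: 40

```text
invalid input
```

Perhaps rows need all six keys.

Request:
drive_tool:
  targets:
    - {"tx": 0.033,"ty": 0.035,"tz": 0.007,"rx": 0,"ry": 0,"rz": 6.5}
  jaw: 50
  squeeze: 40

```text
time: 0.22
ee_pos: [0.2879, -0.481, 0.2562]
tcp_rot: [[0.543, -0.84, -0.001], [-0.84, -0.543, 0.001], [-0.001, 0.001, -1.0]]
ft_force: [0.5, 0.7, -0.4]
width: 0.0699
```

Request:
drive_tool:
  targets:
    - {"tx": 0.033,"ty": 0.035,"tz": 0.007,"rx": 0,"ry": 0,"rz": 6.5}
    - {"tx": 0.033,"ty": 0.035,"tz": 0.007,"rx": 0,"ry": 0,"rz": 6.5}
    - {"tx": 0.033,"ty": 0.035,"tz": 0.007,"rx": 0,"ry": 0,"rz": 6.5}
    - {"tx": 0.033,"ty": 0.035,"tz": 0.007,"rx": 0,"ry": 0,"rz": 6.5}
    - {"tx": 0.033,"ty": 0.035,"tz": 0.007,"rx": 0,"ry": 0,"rz": 6.5}
    - {"tx": 0.033,"ty": 0.035,"tz": 0.004,"rx": 0,"ry": 0,"rz": 6}
    - {"tx": 0.033,"ty": 0.035,"tz": 0.004,"rx": 0,"ry": 0,"rz": 6}
    - {"tx": 0,"ty": 0,"tz": 0,"rx": 0,"ry": 0,"rz": 0}
    - {"tx": 0,"ty": 0,"tz": 0,"rx": 0,"ry": 0,"rz": 0}

```text
time: 1.35
ee_pos: [0.5196, -0.2348, 0.2997]
tcp_rot: [[0.976, -0.217, -0.002], [-0.217, -0.976, -0.0], [-0.002, 0.0, -1.0]]
ft_force: [-0.8, 0.1, 0.3]
width: 0.0426
```

```bash
python3 - <<'E'
from station import get_obs, eyes
import cv2
s=eyes.grab_frame("side")
cv2.imwrite("pics/s2.png",cv2.resize(s[60:200,240:380],None,fx=4.2,fy=4.2,interpolation=cv2.INTER_CUBIC))
o=get_obs();print(o["ee_pos"],o["ft_force"],o["width"],o["time"])
E
```

```text
[ 0.51930386 -0.23520767  0.2997576 ] [-0.63262228 -0.39326718 -0.06353073] 0.043173178858655806 1.4
```

View pics/s2.png

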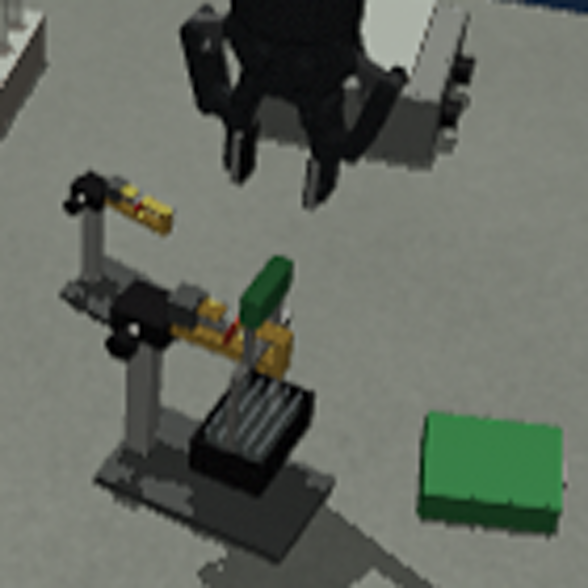

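Request:
drive_tool:
  targets:
    - {"tx": 0,"ty": 0,"tz": -0.025,"rx": 0,"ry": 0,"rz": 0}
    - {"tx": 0,"ty": 0,"tz": -0.02,"rx": 0,"ry": 0,"rz": 0}
    - {"tx": 0,"ty": 0,"tz": -0.015,"rx": 0,"ry": 0,"rz": 0}
    - {"tx": 0,"ty": 0,"tz": -0.015,"rx": 0,"ry": 0,"rz": 0}
    - {"tx": 0,"ty": 0,"tz": -0.01,"rx": 0,"ry": 0,"rz": 0}
    - {"tx": 0,"ty": 0,"tz": -0.008,"rx": 0,"ry": 0,"rz": 0}
    - {"tx": 0,"ty": 0,"tz": 0,"rx": 0,"ry": 0,"rz": 0}
    - {"tx": 0,"ty": 0,"tz": 0,"rx": 0,"ry": 0,"rz": 0}

```text
time: 2.4
ee_pos: [0.5206, -0.2349, 0.2078]
tcp_rot: [[0.976, -0.217, 0.001], [-0.217, -0.976, -0.0], [0.001, 0.0, -1.0]]
ft_force: [0.6, -0.2, 0.3]
width: 0.0427
```

```bash
python3 - <<'E'
from station import get_obs, eyes
import cv2,numpy as np
s=eyes.grab_frame("side");t=eyes.grab_frame("top")
a=cv2.resize(s[60:180,240:350],None,fx=5,fy=5,interpolation=cv2.INTER_CUBIC)
cv2.imwrite("pics/s3.png",a)
cv2.imwrite("pics/t3.png",cv2.resize(t[155:235,280:385],None,fx=6,fy=6,interpolation=cv2.INTER_CUBIC))
for i in range(1):
    o=get_obs();print(o["ee_pos"],o["ft_force"],o["moment"],o["width"],o["time"])
E
```

```text
[ 0.52059502 -0.23490908  0.20790697] [-0.06466745  0.37608858 -0.98938905] [-0.01985783 -0.04763283  0.00179225] 0.04278339256634316 2.5
```

View pics/s3.png

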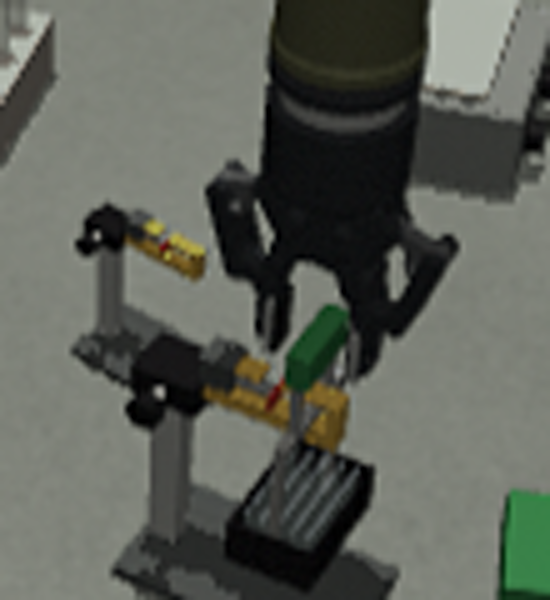

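View pics/t3.png

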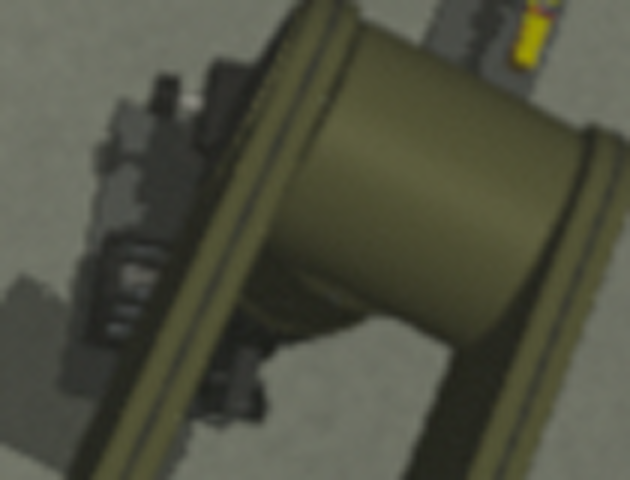

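Request:
drive_tool:
  targets:
    - {"tx": 0,"ty": 0,"tz": 0,"rx": 0,"ry": 0,"rz": 0}
    - {"tx": 0,"ty": 0,"tz": 0,"rx": 0,"ry": 0,"rz": 0}
    - {"tx": 0,"ty": 0,"tz": 0,"rx": 0,"ry": 0,"rz": 0}
    - {"tx": 0,"ty": 0,"tz": 0,"rx": 0,"ry": 0,"rz": 0}
    - {"tx": 0,"ty": 0,"tz": 0,"rx": 0,"ry": 0,"rz": 0}
  jaw: 0
  squeeze: 50

```text
time: 3.12
ee_pos: [0.52, -0.2348, 0.2078]
tcp_rot: [[0.976, -0.217, -0.0], [-0.217, -0.976, -0.0], [-0.0, 0.0, -1.0]]
ft_force: [-3.0, 0.8, 5.8]
width: 0.0153
```

```bash
cat > ob.py <<'E'
from station import get_obs
import numpy as np
np.set_printoptions(precision=5,suppress=True)
o=get_obs();R=o["tcp_rot"];a=np.radians(-12.5);x=np.array([np.cos(a),np.sin(a),0])
print(o["time"],o["ee_pos"],"F",o["ft_force"],"M",o["moment"],"w",o["width"],"Fx_stand",o["ft_force"]@x, "s",o["ee_pos"]@x,"tool ang",np.degrees(np.arctan2(R[1,0],R[0,0])),"tilt",R[:,2])
E
python3 ob.py
```

```text
3.125 [ 0.52    -0.23477  0.20777] F [-3.01342  0.75329  5.8159 ] M [ 0.18555  0.39777 -0.04444] w 0.015314126572543078 Fx_stand -3.105035517036176 s 0.5584883852179187 tool ang -12.540221612250559 tilt [-0.00004 -0.00014 -1.     ]
```

Request:
drive_tool:
  targets:
    - {"tx": 0,"ty": 0,"tz": 0.001,"rx": 0,"ry": 0,"rz": 0}
    - {"tx": 0,"ty": 0,"tz": 0,"rx": 0,"ry": 0,"rz": 0}

```text
time: 3.38
ee_pos: [0.52, -0.2347, 0.2078]
tcp_rot: [[0.976, -0.217, -0.001], [-0.217, -0.976, 0.0], [-0.001, -0.0, -1.0]]
ft_force: [0.4, 0.3, -1.0]
width: 0.0152
```

Request:
drive_tool:
  targets:
    - {"tx": 0,"ty": 0,"tz": 0.001,"rx": 0,"ry": 0,"rz": 0}
    - {"tx": 0,"ty": 0,"tz": 0,"rx": 0,"ry": 0,"rz": 0}

```text
time: 3.62
ee_pos: [0.5201, -0.2346, 0.2087]
tcp_rot: [[0.976, -0.217, -0.001], [-0.217, -0.976, 0.001], [-0.001, -0.0, -1.0]]
ft_force: [0.7, 0.3, -4.2]
width: 0.0151
```

Request:
drive_tool:
  targets:
    - {"tx": 0,"ty": 0,"tz": 0.001,"rx": 0,"ry": 0,"rz": 0}
    - {"tx": 0,"ty": 0,"tz": 0,"rx": 0,"ry": 0,"rz": 0}

```text
time: 3.88
ee_pos: [0.5202, -0.2348, 0.2102]
tcp_rot: [[0.976, -0.217, -0.0], [-0.217, -0.976, 0.0], [-0.0, -0.0, -1.0]]
ft_force: [-0.8, 0.6, -3.9]
width: 0.0152
```

Request:
drive_tool:
  targets:
    - {"tx": 0,"ty": 0,"tz": 0.001,"rx": 0,"ry": 0,"rz": 0}
    - {"tx": 0,"ty": 0,"tz": 0,"rx": 0,"ry": 0,"rz": 0}

```text
time: 4.12
ee_pos: [0.5203, -0.2348, 0.2115]
tcp_rot: [[0.976, -0.217, 0.0], [-0.217, -0.976, -0.0], [0.0, 0.0, -1.0]]
ft_force: [0.9, 1.2, -4.4]
width: 0.0156
```

```bash
python3 ob.py
```

```text
4.125 [ 0.52026 -0.23484  0.21146] F [ 0.85029  1.21372 -4.37736] M [ 0.02787 -0.01969 -0.03141] w 0.015563472729739321 Fx_stand 0.567442424416421 s 0.5587549774223832 tool ang -12.541091426508993 tilt [ 0.00026 -0.00015 -1.     ]
```

Request:
drive_tool:
  targets:
    - {"tx": 0.00195,"ty": -0.00043,"tz": 0.001,"rx": 0,"ry": 0,"rz": 0}
    - {"tx": 0.00195,"ty": -0.00043,"tz": 0,"rx": 0,"ry": 0,"rz": 0}
    - {"tx": 0,"ty": 0,"tz": 0,"rx": 0,"ry": 0,"rz": 0}

```text
time: 4.5
ee_pos: [0.5244, -0.2357, 0.2124]
tcp_rot: [[0.976, -0.217, 0.0], [-0.217, -0.976, -0.0], [0.0, 0.0, -1.0]]
ft_force: [-0.0, -0.9, -4.0]
width: 0.0149
```

Request:
drive_tool:
  targets:
    - {"tx": 0.00195,"ty": -0.00043,"tz": 0,"rx": 0,"ry": 0,"rz": 0}
    - {"tx": 0,"ty": 0,"tz": 0,"rx": 0,"ry": 0,"rz": 0}

```text
time: 4.75
ee_pos: [0.5262, -0.2361, 0.2123]
tcp_rot: [[0.976, -0.217, 0.0], [-0.217, -0.976, -0.0], [0.0, 0.0, -1.0]]
ft_force: [-0.1, 0.4, -4.7]
width: 0.0153
```

Request:
drive_tool:
  targets:
    - {"tx": 0.00195,"ty": -0.00043,"tz": 0,"rx": 0,"ry": 0,"rz": 0}
    - {"tx": 0,"ty": 0,"tz": 0,"rx": 0,"ry": 0,"rz": 0}

```text
time: 5.0
ee_pos: [0.5282, -0.2366, 0.2123]
tcp_rot: [[0.976, -0.217, 0.0], [-0.217, -0.976, -0.0], [0.0, 0.0, -1.0]]
ft_force: [0.6, 0.7, -4.5]
width: 0.0151
```

```bash
python3 ob.py
```

```text
5.0 [ 0.52818 -0.23657  0.21231] F [ 0.58666  0.73282 -4.52168] M [-0.03473  0.001   -0.03915] w 0.01505401269872186 Fx_stand 0.4141426932592229 s 0.5668647839944165 tool ang -12.53878385773016 tilt [ 0.0002  -0.00007 -1.     ]
```

Request:
drive_tool:
  targets:
    - {"tx": 0.00195,"ty": -0.00043,"tz": 0,"rx": 0,"ry": 0,"rz": 0}
    - {"tx": 0,"ty": 0,"tz": 0,"rx": 0,"ry": 0,"rz": 0}

```text
time: 5.25
ee_pos: [0.5301, -0.237, 0.2123]
tcp_rot: [[0.976, -0.217, 0.0], [-0.217, -0.976, -0.0], [0.0, 0.0, -1.0]]
ft_force: [-0.1, 0.2, -3.3]
width: 0.0148
```

Request:
drive_tool:
  targets:
    - {"tx": 0.00195,"ty": -0.00043,"tz": 0,"rx": 0,"ry": 0,"rz": 0}
    - {"tx": 0,"ty": 0,"tz": 0,"rx": 0,"ry": 0,"rz": 0}

```text
time: 5.5
ee_pos: [0.5321, -0.2374, 0.2123]
tcp_rot: [[0.976, -0.217, 0.0], [-0.217, -0.976, -0.0], [0.0, 0.0, -1.0]]
ft_force: [0.2, -0.1, -4.2]
width: 0.0157
```

```bash
python3 ob.py
```

```text
5.5 [ 0.53211 -0.23745  0.21233] F [ 0.20849 -0.08327 -4.18673] M [-0.03809  0.04447  0.00754] w 0.015688746647288872 Fx_stand 0.22156902760957828 s 0.5708927805110534 tool ang -12.537182613111874 tilt [ 0.00024 -0.00013 -1.     ]
```

Request:
drive_tool:
  targets:
    - {"tx": 0.00195,"ty": -0.00043,"tz": 0,"rx": 0,"ry": 0,"rz": 0}
    - {"tx": 0,"ty": 0,"tz": 0,"rx": 0,"ry": 0,"rz": 0}

```text
time: 5.75
ee_pos: [0.534, -0.2379, 0.2123]
tcp_rot: [[0.976, -0.217, 0.0], [-0.217, -0.976, -0.0], [0.0, 0.0, -1.0]]
ft_force: [-0.1, -0.4, -4.4]
width: 0.0152
```

```bash
python3 ob.py
```

```text
5.75 [ 0.53404 -0.23788  0.21231] F [-0.14854 -0.35827 -4.39795] M [-0.0048   0.0266  -0.04562] w 0.01517780044107343 Fx_stand -0.06747945108256646 s 0.5728720015895052 tool ang -12.537920746943321 tilt [ 0.00019 -0.00011 -1.     ]
```

No contact yet at s = 0.5729; carry on in 1–2 mm steps.

Request:
drive_tool:
  targets:
    - {"tx": 0.00195,"ty": -0.00043,"tz": 0,"rx": 0,"ry": 0,"rz": 0}
    - {"tx": 0,"ty": 0,"tz": 0,"rx": 0,"ry": 0,"rz": 0}

```text
time: 6.0
ee_pos: [0.5354, -0.2381, 0.2122]
tcp_rot: [[0.976, -0.217, -0.001], [-0.217, -0.976, 0.0], [-0.001, -0.0, -1.0]]
ft_force: [-1.0, 0.2, -2.8]
width: 0.0151
```

```bash
python3 ob.py
```

```text
6.0 [ 0.53545 -0.23813  0.21219] F [-1.02426  0.17479 -2.7515 ] M [ 0.06141  0.22313 -0.03227] w 0.015082073907088748 Fx_stand -1.0378137643967555 s 0.5742952564092247 tool ang -12.54006933959406 tilt [-0.00096  0.0003  -1.     ]
```

Request:
drive_tool:
  targets:
    - {"tx": 0.00195,"ty": -0.00043,"tz": 0,"rx": 0,"ry": 0,"rz": 0}
    - {"tx": 0,"ty": 0,"tz": 0,"rx": 0,"ry": 0,"rz": 0}

```text
time: 6.25
ee_pos: [0.5372, -0.2385, 0.2121]
tcp_rot: [[0.976, -0.217, -0.001], [-0.217, -0.976, 0.0], [-0.001, -0.0, -1.0]]
ft_force: [-3.5, 0.1, -3.2]
width: 0.0156
```

```bash
python3 ob.py
```

```text
6.25 [ 0.53718 -0.23849  0.21213] F [-3.46618  0.10047 -3.19651] M [0.08283 0.47307 0.01814] w 0.015600501773878228 Fx_stand -3.405762055823723 s 0.5760684503125063 tool ang -12.539630609267665 tilt [-0.00137  0.00044 -1.     ]
```

Request:
drive_tool:
  targets:
    - {"tx": 0,"ty": 0,"tz": 0,"rx": 0,"ry": 0,"rz": 0}
    - {"tx": 0,"ty": 0,"tz": 0,"rx": 0,"ry": 0,"rz": 0}
  squeeze: 100

```text
time: 6.5
ee_pos: [0.5373, -0.2385, 0.2121]
tcp_rot: [[0.976, -0.217, -0.001], [-0.217, -0.976, 0.0], [-0.001, -0.0, -1.0]]
ft_force: [-2.4, 0.2, -3.6]
width: 0.0142
```

```bash
python3 ob.py
```

```text
6.5 [ 0.53732 -0.2385   0.21208] F [-2.42189  0.23014 -3.58818] M [0.06632 0.55962 0.03498] w 0.014233105162256164 Fx_stand -2.414293261233888 s 0.5762061931063445 tool ang -12.538931489425897 tilt [-0.0009   0.00033 -1.     ]
```

Request:
drive_tool:
  targets:
    - {"tx": 0.00195,"ty": -0.00043,"tz": 0,"rx": 0,"ry": 0,"rz": 0}
    - {"tx": 0,"ty": 0,"tz": 0,"rx": 0,"ry": 0,"rz": 0}

```text
time: 6.75
ee_pos: [0.5392, -0.2389, 0.2121]
tcp_rot: [[0.976, -0.217, -0.001], [-0.217, -0.976, 0.0], [-0.001, -0.0, -1.0]]
ft_force: [-4.4, 0.6, -3.2]
width: 0.0144
```

```bash
python3 ob.py
```

```text
6.75 [ 0.53919 -0.23894  0.2121 ] F [-4.38847  0.62627 -3.24416] M [ 0.15648  0.81861 -0.02955] w 0.014381755888820123 Fx_stand -4.419998872602196 s 0.5781277138969347 tool ang -12.536963302720812 tilt [-0.00136  0.0004  -1.     ]
```

Request:
drive_tool:
  targets:
    - {"tx": 0.00145,"ty": -0.00032,"tz": 0,"rx": 0,"ry": 0,"rz": 0}
    - {"tx": 0.00145,"ty": -0.00032,"tz": 0,"rx": 0,"ry": 0,"rz": 0}
    - {"tx": 0,"ty": 0,"tz": 0,"rx": 0,"ry": 0,"rz": 0}
    - {"tx": 0,"ty": 0,"tz": 0,"rx": 0,"ry": 0,"rz": 0}

```text
time: 7.25
ee_pos: [0.5415, -0.2395, 0.2121]
tcp_rot: [[0.976, -0.217, -0.002], [-0.217, -0.976, 0.001], [-0.002, -0.0, -1.0]]
ft_force: [-5.8, 0.0, -3.1]
width: 0.0144
```

```bash
python3 ob.py; python3 - <<'E'
from station import eyes
import cv2
s=eyes.grab_frame("side")
cv2.imwrite("pics/s4.png",cv2.resize(s[100:180,250:340],None,fx=7,fy=7,interpolation=cv2.INTER_CUBIC))
E
python3 ob.py
```

```text
7.25 [ 0.54155 -0.23947  0.21206] F [-5.82714  0.02437 -3.08134] M [ 0.14673  1.19884 -0.06827] w 0.014350797394924269 Fx_stand -5.694287544893342 s 0.5805424553915745 tool ang -12.5382482358878 tilt [-0.00235  0.00059 -1.     ]
7.3 [ 0.54156 -0.23951  0.21208] F [-6.2251   0.26369 -2.59323] M [ 0.10207  1.21641 -0.08284] w 0.014029014243776007 Fx_stand -6.134613485307034 s 0.5805627026290194 tool ang -12.541188357256003 tilt [-0.00232  0.00058 -1.     ]
```

View pics/s4.png

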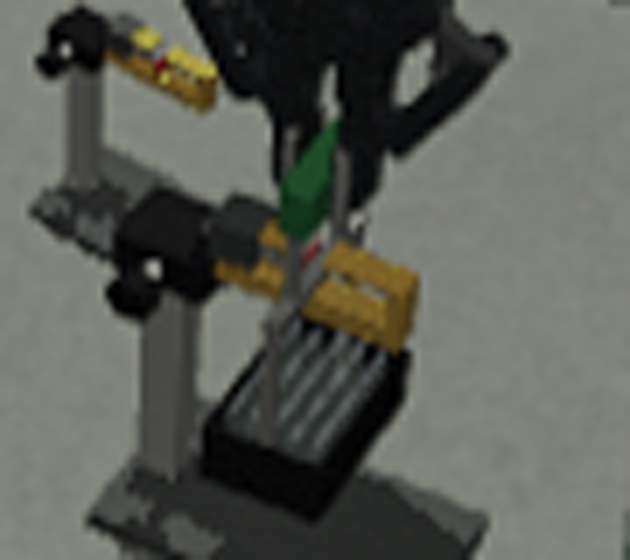

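Request:
drive_tool:
  targets:
    - {"tx": 0.0005,"ty": -0.0001,"tz": 0,"rx": 0,"ry": 0,"rz": 0}
    - {"tx": 0,"ty": 0,"tz": 0.002,"rx": 0,"ry": 0,"rz": 0}
    - {"tx": 0,"ty": 0,"tz": 0,"rx": 0,"ry": 0,"rz": 0}

```text
time: 7.68
ee_pos: [0.5417, -0.2393, 0.2135]
tcp_rot: [[0.976, -0.217, -0.003], [-0.217, -0.976, 0.001], [-0.004, -0.001, -1.0]]
ft_force: [-5.5, 1.2, -3.9]
width: 0.0143
```

```bash
python3 ob.py
```

```text
7.675 [ 0.54171 -0.23928  0.21355] F [-5.50563  1.21009 -3.87277] M [ 0.21705  1.17137 -0.0562 ] w 0.014334710805346589 Fx_stand -5.637032687554981 s 0.580658104031666 tool ang -12.542982904558354 tilt [-0.0033   0.00138 -0.99999]
```

Request:
drive_tool:
  targets:
    - {"tx": 0,"ty": 0,"tz": 0.002,"rx": 0,"ry": 0,"rz": 0}
    - {"tx": 0,"ty": 0,"tz": 0,"rx": 0,"ry": 0,"rz": 0}

```text
time: 7.92
ee_pos: [0.5417, -0.2391, 0.2155]
tcp_rot: [[0.976, -0.217, -0.003], [-0.217, -0.976, 0.002], [-0.004, -0.001, -1.0]]
ft_force: [-5.7, 0.4, -4.2]
width: 0.0144
```

```bash
python3 ob.py
```

```text
7.925 [ 0.54169 -0.23911  0.21547] F [-5.65063  0.436   -4.19136] M [ 0.2887   1.20469 -0.02738] w 0.014390990238100464 Fx_stand -5.611058637189221 s 0.5806057927881548 tool ang -12.542473528246498 tilt [-0.00338  0.00175 -0.99999]
```

Request:
drive_tool:
  targets:
    - {"tx": 0.0008,"ty": -0.0002,"tz": 0,"rx": 0,"ry": 0,"rz": 0}
    - {"tx": 0,"ty": 0,"tz": 0,"rx": 0,"ry": 0,"rz": 0}

```text
time: 8.18
ee_pos: [0.5423, -0.2393, 0.2155]
tcp_rot: [[0.976, -0.217, -0.004], [-0.217, -0.976, 0.002], [-0.004, -0.001, -1.0]]
ft_force: [-6.5, 1.1, -3.2]
width: 0.0141
```

```bash
python3 ob.py
```

```text
8.175 [ 0.54234 -0.23926  0.21546] F [-6.52677  1.1054  -3.20379] M [ 0.29571  1.28736 -0.02138] w 0.014104301416619258 Fx_stand -6.611306711855056 s 0.5812664320526386 tool ang -12.537944202993335 tilt [-0.00379  0.0018  -0.99999]
```

Request:
drive_tool:
  targets:
    - {"tx": 0,"ty": 0,"tz": 0.0015,"rx": 0,"ry": 0,"rz": 0}
    - {"tx": 0,"ty": 0,"tz": 0,"rx": 0,"ry": 0,"rz": 0}

```text
time: 8.43
ee_pos: [0.5422, -0.2392, 0.2168]
tcp_rot: [[0.976, -0.217, -0.004], [-0.217, -0.976, 0.002], [-0.004, -0.001, -1.0]]
ft_force: [-6.0, 1.1, -4.8]
width: 0.0142
```

```bash
python3 ob.py
```

```text
8.425 [ 0.54222 -0.23916  0.21676] F [-5.99323  1.09508 -4.77612] M [ 0.39133  1.24816 -0.05223] w 0.014189277485401487 Fx_stand -6.088190618248254 s 0.5811306640900757 tool ang -12.54441855287934 tilt [-0.00408  0.00212 -0.99999]
```

Request:
drive_tool:
  targets:
    - {"tx": 0,"ty": 0,"tz": 0.0015,"rx": 0,"ry": 0,"rz": 0}
    - {"tx": 0,"ty": 0,"tz": 0,"rx": 0,"ry": 0,"rz": 0}

```text
time: 8.68
ee_pos: [0.5422, -0.2391, 0.2183]
tcp_rot: [[0.976, -0.217, -0.004], [-0.217, -0.976, 0.002], [-0.004, -0.001, -1.0]]
ft_force: [-6.4, 1.1, -4.5]
width: 0.0145
```

```bash
python3 ob.py
```

```text
8.675 [ 0.54224 -0.23913  0.21827] F [-6.42795  1.05995 -4.50864] M [ 0.33341  1.21843 -0.06037] w 0.014526208748106405 Fx_stand -6.5049947640653105 s 0.5811465482598382 tool ang -12.541447093849916 tilt [-0.00404  0.00212 -0.99999]
```

Request:
drive_tool:
  targets:
    - {"tx": 0,"ty": 0,"tz": 0.0015,"rx": 0,"ry": 0,"rz": 0}
    - {"tx": 0,"ty": 0,"tz": 0,"rx": 0,"ry": 0,"rz": 0}

```text
time: 8.93
ee_pos: [0.5422, -0.2391, 0.2198]
tcp_rot: [[0.976, -0.217, -0.004], [-0.217, -0.976, 0.002], [-0.004, -0.001, -1.0]]
ft_force: [-5.7, 1.2, -4.9]
width: 0.0143
```

```bash
python3 ob.py
```

```text
8.925 [ 0.54223 -0.23912  0.21976] F [-5.72514  1.24969 -4.8606 ] M [0.29539 1.2178  0.0077 ] w 0.014333074881160842 Fx_stand -5.8599134283028445 s 0.5811379046327301 tool ang -12.539050431050331 tilt [-0.00404  0.00215 -0.99999]
```

Request:
drive_tool:
  targets:
    - {"tx": 0,"ty": 0,"tz": 0.002,"rx": 0,"ry": 0,"rz": 0}
    - {"tx": 0,"ty": 0,"tz": 0,"rx": 0,"ry": 0,"rz": 0}

```text
time: 9.18
ee_pos: [0.5451, -0.2402, 0.2229]
tcp_rot: [[0.976, -0.217, 0.003], [-0.217, -0.976, -0.001], [0.003, -0.0, -1.0]]
ft_force: [-2.7, 1.8, -4.0]
width: 0.0145
```

Request:
drive_tool:
  targets:
    - {"tx": 0,"ty": 0,"tz": 0.002,"rx": 0,"ry": 0,"rz": 0}
    - {"tx": 0,"ty": 0,"tz": 0,"rx": 0,"ry": 0,"rz": 0}

```text
time: 9.43
ee_pos: [0.545, -0.2404, 0.2255]
tcp_rot: [[0.976, -0.217, 0.002], [-0.217, -0.976, -0.001], [0.003, 0.0, -1.0]]
ft_force: [-0.5, 0.1, -3.4]
width: 0.0144
```

```bash
python3 ob.py
```

```text
9.425 [ 0.54497 -0.24036  0.22545] F [-0.49054  0.06955 -3.40852] M [ 0.06165  0.11602 -0.0375 ] w 0.014384200179361702 Fx_stand -0.4939652439998248 s 0.5840776890564177 tool ang -12.538014627555977 tilt [ 0.00238 -0.00085 -1.     ]
```

Request:
drive_tool:
  targets:
    - {"tx": 0,"ty": 0,"tz": 0.002,"rx": 0,"ry": 0,"rz": 0}
    - {"tx": 0,"ty": 0,"tz": 0,"rx": 0,"ry": 0,"rz": 0}

```text
time: 9.68
ee_pos: [0.5446, -0.2403, 0.2274]
tcp_rot: [[0.976, -0.217, 0.002], [-0.217, -0.976, -0.001], [0.002, 0.0, -1.0]]
ft_force: [-1.0, 0.7, -3.9]
width: 0.0142
```

```bash
python3 ob.py
```

```text
9.675 [ 0.54459 -0.24031  0.22737] F [-1.01151  0.71834 -3.89481] M [-0.01539 -0.05364  0.00526] w 0.014216623848873044 Fx_stand -1.1430089139177746 s 0.5836917411056876 tool ang -12.536556380369309 tilt [ 0.00174 -0.00076 -1.     ]
```

Request:
drive_tool:
  targets:
    - {"tx": -0.0015,"ty": 0.0003,"tz": 0.001,"rx": 0,"ry": 0,"rz": 0}
    - {"tx": 0,"ty": 0,"tz": 0.003,"rx": 0,"ry": 0,"rz": 0}
    - {"tx": 0,"ty": 0,"tz": 0.004,"rx": 0,"ry": 0,"rz": 0}
    - {"tx": 0,"ty": 0,"tz": 0.004,"rx": 0,"ry": 0,"rz": 0}
    - {"tx": 0,"ty": 0,"tz": 0,"rx": 0,"ry": 0,"rz": 0}

```text
time: 10.3
ee_pos: [0.5427, -0.2399, 0.2394]
tcp_rot: [[0.976, -0.217, 0.001], [-0.217, -0.976, -0.001], [0.001, 0.0, -1.0]]
ft_force: [0.1, 0.2, -4.2]
width: 0.014
```

```bash
python3 ob.py; python3 - <<'E'
from station import eyes
import cv2
s=eyes.grab_frame("side")
cv2.imwrite("pics/s5.png",cv2.resize(s[80:180,250:340],None,fx=6,fy=6,interpolation=cv2.INTER_CUBIC))
E
```

```text
10.3 [ 0.54274 -0.23992  0.23941] F [ 0.13381  0.22018 -4.16661] M [-0.03911 -0.01108 -0.0355 ] w 0.013991369800241087 Fx_stand 0.08297995079462595 s 0.5818054721975933 tool ang -12.539368510225373 tilt [ 0.00112 -0.00059 -1.     ]
```

View pics/s5.png

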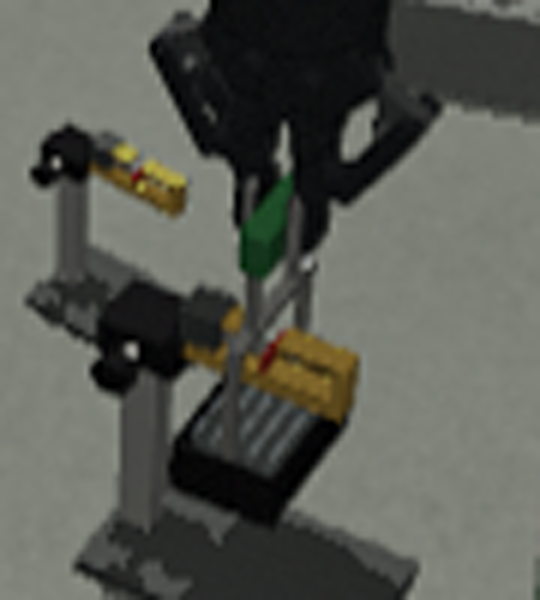

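Request:
drive_tool:
  targets:
    - {"tx": -0.003,"ty": 0.0007,"tz": 0.003,"rx": 0,"ry": 0,"rz": 0}
    - {"tx": -0.006,"ty": 0.0013,"tz": 0,"rx": 0,"ry": 0,"rz": 0}
    - {"tx": -0.0098,"ty": 0.0022,"tz": 0,"rx": 0,"ry": 0,"rz": 0}
    - {"tx": -0.0098,"ty": 0.0022,"tz": 0,"rx": 0,"ry": 0,"rz": 0}
    - {"tx": -0.0098,"ty": 0.0022,"tz": 0,"rx": 0,"ry": 0,"rz": 0}
    - {"tx": -0.0098,"ty": 0.0022,"tz": 0,"rx": 0,"ry": 0,"rz": 0}
    - {"tx": -0.0098,"ty": 0.0022,"tz": 0,"rx": 0,"ry": 0,"rz": 0}
    - {"tx": -0.0098,"ty": 0.0022,"tz": 0,"rx": 0,"ry": 0,"rz": 0}
    - {"tx": -0.0098,"ty": 0.0022,"tz": 0,"rx": 0,"ry": 0,"rz": 0}
    - {"tx": -0.0098,"ty": 0.0022,"tz": 0,"rx": 0,"ry": 0,"rz": 0}
    - {"tx": -0.005,"ty": 0.0011,"tz": 0,"rx": 0,"ry": 0,"rz": 0}
    - {"tx": 0,"ty": 0,"tz": 0,"rx": 0,"ry": 0,"rz": 0}

```text
time: 11.85
ee_pos: [0.4497, -0.219, 0.2419]
tcp_rot: [[0.976, -0.217, 0.0], [-0.217, -0.976, -0.0], [0.0, 0.0, -1.0]]
ft_force: [0.6, -0.0, -3.1]
width: 0.0146
```

```bash
python3 ob.py; python3 - <<'E'
from station import eyes
import cv2
s=eyes.grab_frame("side")
cv2.imwrite("pics/s6.png",cv2.resize(s[80:200,240:350],None,fx=5,fy=5,interpolation=cv2.INTER_CUBIC))
E
```

```text
11.85 [ 0.44969 -0.21898  0.2419 ] F [ 0.60545 -0.02063 -3.09106] M [0.01952 0.04277 0.02029] w 0.01461111129557555 Fx_stand 0.5955686511466269 s 0.486422235034227 tool ang -12.55743406263812 tilt [ 0.00021 -0.00006 -1.     ]
```

View pics/s6.png

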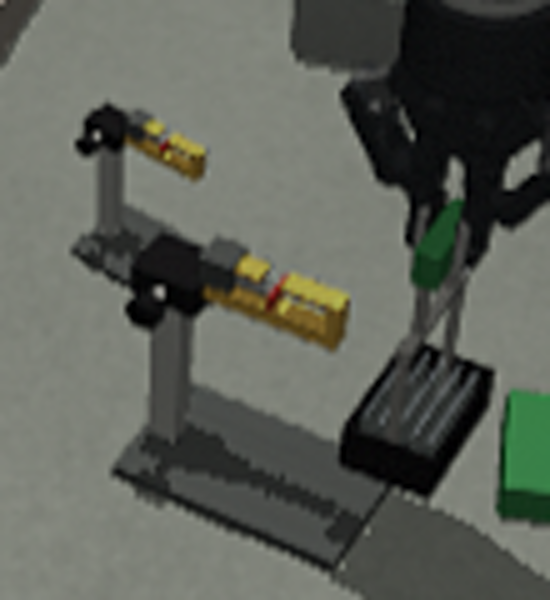

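Request:
drive_tool:
  targets:
    - {"tx": 0.004,"ty": 0.014,"tz": 0.01,"rx": 0,"ry": 0,"rz": 1}
    - {"tx": 0.009,"ty": 0.034,"tz": 0.01,"rx": 0,"ry": 0,"rz": 2.3}
    - {"tx": 0.01,"ty": 0.037,"tz": 0.01,"rx": 0,"ry": 0,"rz": 2.4}
    - {"tx": 0.01,"ty": 0.037,"tz": 0,"rx": 0,"ry": 0,"rz": 2.4}
    - {"tx": 0.01,"ty": 0.037,"tz": 0,"rx": 0,"ry": 0,"rz": 2.4}
    - {"tx": 0.01,"ty": 0.037,"tz": 0,"rx": 0,"ry": 0,"rz": 2.4}
    - {"tx": 0.01,"ty": 0.037,"tz": 0,"rx": 0,"ry": 0,"rz": 2.4}
    - {"tx": 0.01,"ty": 0.037,"tz": 0,"rx": 0,"ry": 0,"rz": 2.4}
    - {"tx": 0.01,"ty": 0.037,"tz": 0,"rx": 0,"ry": 0,"rz": 2.4}
    - {"tx": 0.01,"ty": 0.037,"tz": 0,"rx": 0,"ry": 0,"rz": 2.4}
    - {"tx": 0.0106,"ty": 0.0398,"tz": 0,"rx": 0,"ry": 0,"rz": 2.6}
    - {"tx": 0,"ty": 0,"tz": 0,"rx": 0,"ry": 0,"rz": 0}

```text
time: 13.4
ee_pos: [0.5545, 0.1689, 0.2723]
tcp_rot: [[0.975, 0.222, 0.001], [0.222, -0.975, 0.002], [0.002, -0.002, -1.0]]
ft_force: [0.2, -1.0, -5.3]
width: 0.0143
```

Request:
drive_tool:
  targets:
    - {"tx": 0,"ty": 0,"tz": -0.03,"rx": 0,"ry": 0,"rz": 0}
    - {"tx": 0,"ty": 0,"tz": -0.04,"rx": 0,"ry": 0,"rz": 0}
    - {"tx": 0,"ty": 0,"tz": -0.01,"rx": 0,"ry": 0,"rz": 0}
    - {"tx": 0,"ty": 0,"tz": 0,"rx": 0,"ry": 0,"rz": 0}
    - {"tx": 0,"ty": 0,"tz": 0,"rx": 0,"ry": 0,"rz": 0}

```text
time: 14.02
ee_pos: [0.5549, 0.165, 0.1936]
tcp_rot: [[0.976, 0.217, 0.003], [0.217, -0.976, 0.001], [0.003, 0.0, -1.0]]
ft_force: [-0.5, 0.1, -4.1]
width: 0.014
```

```bash
python3 ob.py; python3 - <<'E'
from station import eyes
import cv2
for n in("side","top"): cv2.imwrite(f"pics/{n}7.png",eyes.grab_frame(n))
s=cv2.imread("pics/side7.png"); t=cv2.imread("pics/top7.png")
cv2.imwrite("pics/s7.png",cv2.resize(s[190:320,190:310],None,fx=4.6,fy=4.6,interpolation=cv2.INTER_CUBIC))
cv2.imwrite("pics/t7.png",cv2.resize(t[150:260,120:240],None,fx=5,fy=5,interpolation=cv2.INTER_CUBIC))
E
```

```text
14.025 [0.55494 0.16499 0.19359] F [-0.45014  0.05409 -4.13752] M [ 0.01099 -0.05754  0.03711] w 0.013959685943896643 Fx_stand -0.4511730568416552 s 0.506074724658538 tool ang 12.548456082679934 tilt [ 0.00326  0.00071 -0.99999]
```

View pics/s7.png

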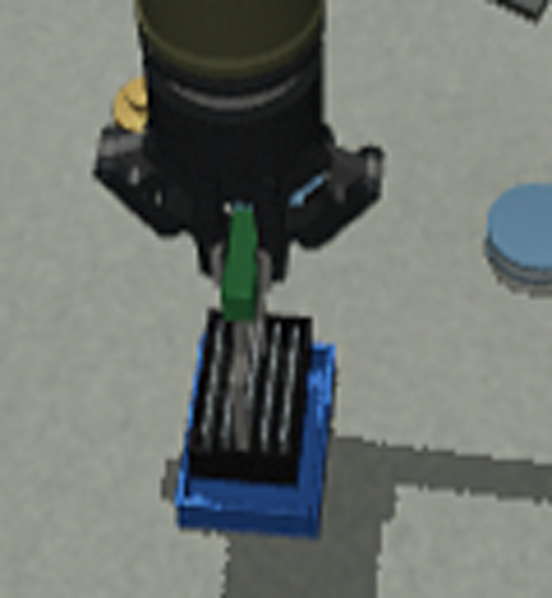

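View pics/t7.png

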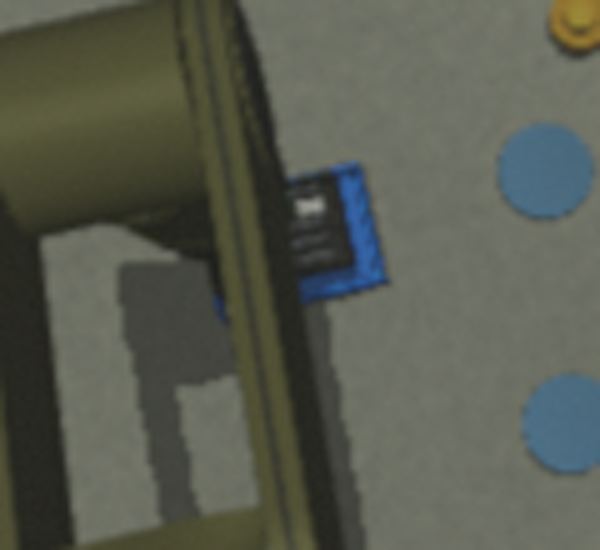

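```bash
python3 - <<'E'
from h import *; from ov import edges,crop
for n,r,s in(("side",(190,320,190,310),4.6),("top",(150,260,120,240),5)):
    im,o=crop(cv2.imread(f"pics/{n}7.png"),r,s)
    g=(.5549,.165,.0436,.219)
    edges(im,n,place(box(.056,.084,0,.032),*g),s,o,(255,0,255))
    edges(im,n,place(box(.076,.104,0,.028),.5535,.1648,0,.219),s,o,(0,0,255))
    edges(im,n,place(box(.016,.05,.132,.158),*g),s,o,(0,255,255))
    cv2.imwrite(f"pics/ov7_{n}.png",im)
E
```

```text
(no output)
```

View pics/ov7_side.png

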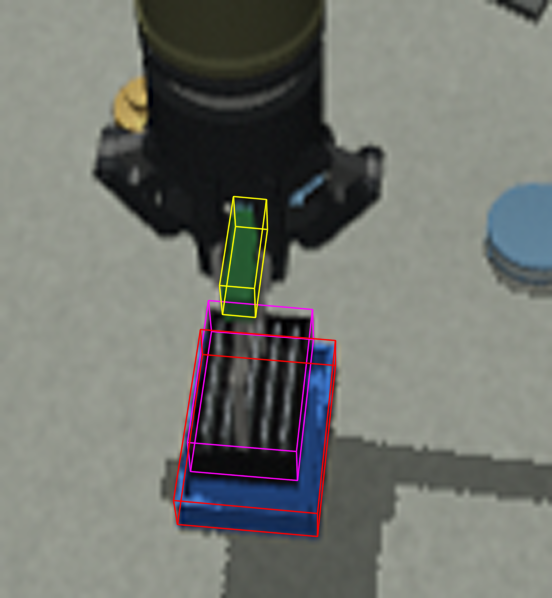

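View pics/ov7_top.png

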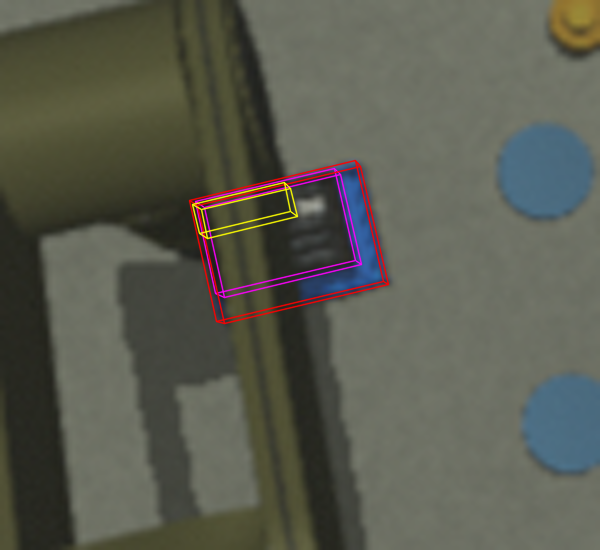

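```bash
python3 - <<'E'
from h import *; from ov import edges,crop
g=(.5549-.0008,.165+.0035,.0436,.219)
for n,r,s in(("side",(245,312,222,270),9),("top",(175,222,165,205),12)):
    im,o=crop(cv2.imread(f"pics/{n}7.png"),r,s); im=np.clip(im.astype(float)*1.6,0,255).astype(np.uint8); raw=im.copy()
    edges(im,n,place(box(.056,.084,0,.032),*g),s,o,(255,0,255))
    edges(im,n,place(box(.076,.104,0,.028),.5535,.1648,0,.219),s,o,(0,0,255))
    cv2.imwrite(f"pics/ov8_{n}.png",np.hstack([raw,im])[:600,:])
    print(np.hstack([raw,im]).shape)
E
```

```text
(603, 864, 3)
(564, 960, 3)
```

View pics/ov8_side.png

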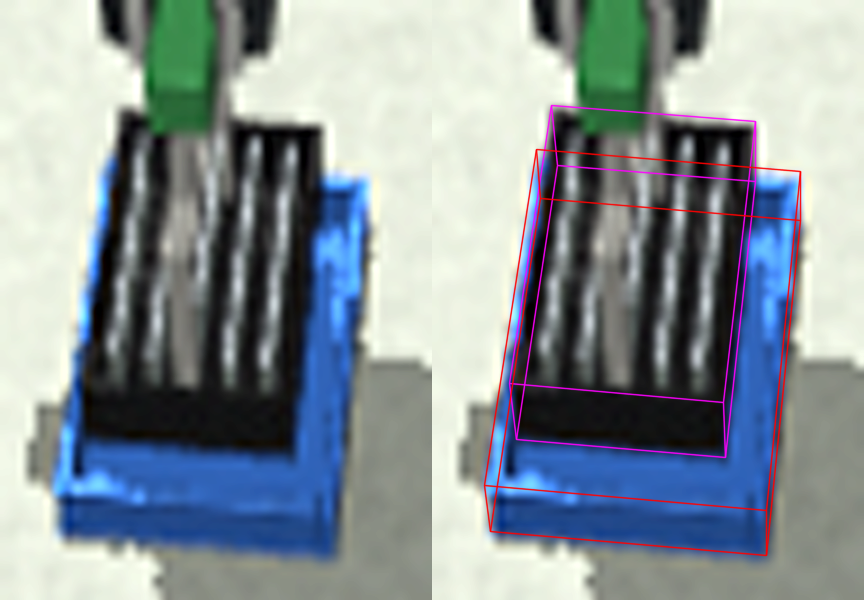

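View pics/ov8_top.png

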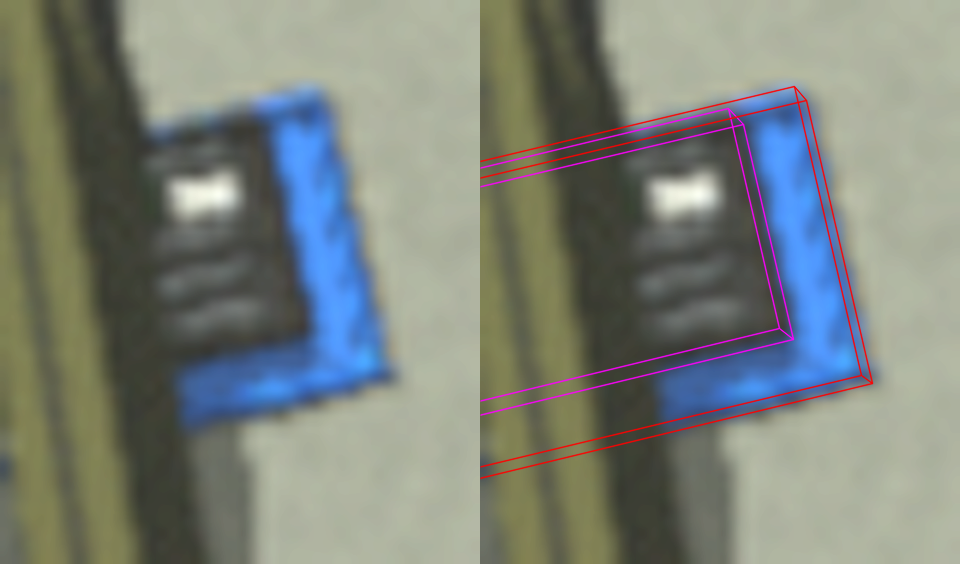

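Request:
drive_tool:
  targets:
    - {"tx": -0.0007,"ty": -0.0028,"tz": 0,"rx": 0,"ry": 0,"rz": 0}
    - {"tx": 0,"ty": 0,"tz": -0.005,"rx": 0,"ry": 0,"rz": 0}
    - {"tx": 0,"ty": 0,"tz": -0.006,"rx": 0,"ry": 0,"rz": 0}
    - {"tx": 0,"ty": 0,"tz": -0.003,"rx": 0,"ry": 0,"rz": 0}
    - {"tx": 0,"ty": 0,"tz": 0,"rx": 0,"ry": 0,"rz": 0}
    - {"tx": 0,"ty": 0,"tz": 0,"rx": 0,"ry": 0,"rz": 0}

```text
time: 14.88
ee_pos: [0.553, 0.1621, 0.1778]
tcp_rot: [[0.976, 0.218, 0.0], [0.218, -0.976, 0.0], [0.0, -0.0, -1.0]]
ft_force: [-0.6, -0.8, -4.1]
width: 0.0143
```

```bash
python3 ob.py; python3 - <<'E'
from h import *; from ov import edges,crop
o=None
from station import get_obs
p=get_obs()["ee_pos"]
for n in CM: cv2.imwrite(f"pics/{n}9.png",eyes.grab_frame(n))
g=(p[0]-.0012,p[1]+.0025,p[2]-.15,.219)
for n,r,s in(("side",(245,312,222,270),8.5),("top",(175,222,165,205),10)):
    im,o=crop(cv2.imread(f"pics/{n}9.png"),r,s); im=np.clip(im.astype(float)*1.6,0,255).astype(np.uint8); raw=im.copy()
    edges(im,n,place(box(.056,.084,0,.032),*g),s,o,(255,0,255))
    edges(im,n,place(box(.076,.104,0,.028),.553,.1643,0,.219),s,o,(0,0,255))
    cv2.imwrite(f"pics/ov9_{n}.png",np.hstack([raw,im])[:600,:])
E
```

```text
14.875 [0.55298 0.16206 0.17777] F [-0.61689 -0.82393 -4.07854] M [-0.04873 -0.02512  0.01593] w 0.014253981530918142 Fx_stand -0.4239405244871923 s 0.5047929672076674 tool ang 12.562576920161995 tilt [ 0.00002  0.00005 -1.     ]
```

View pics/ov9_side.png

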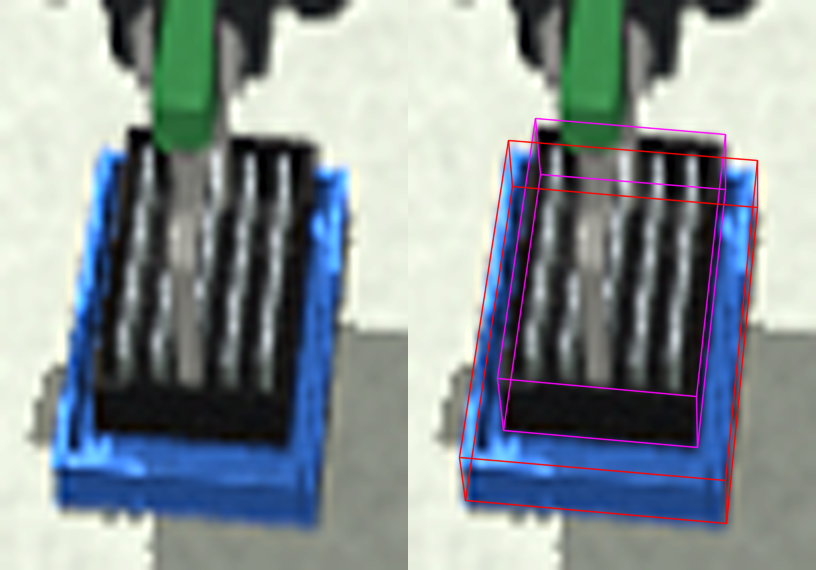

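View pics/ov9_top.png

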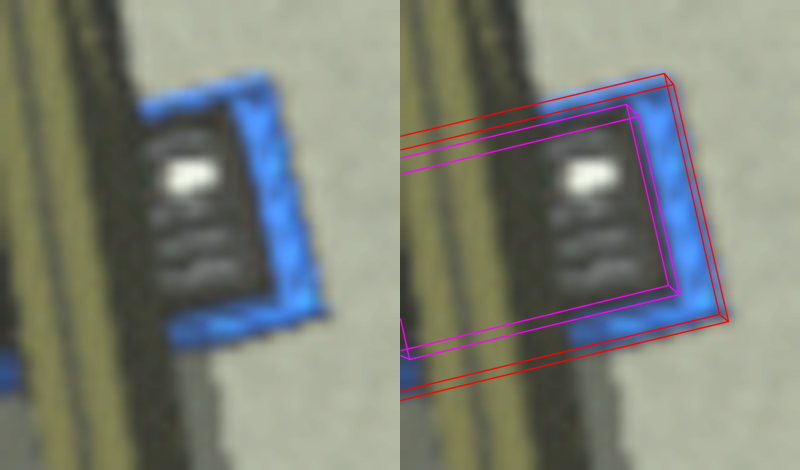

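Request:
drive_tool:
  targets:
    - {"tx": 0.0008,"ty": 0,"tz": -0.003,"rx": 0,"ry": 0,"rz": 0}
    - {"tx": 0,"ty": 0,"tz": -0.005,"rx": 0,"ry": 0,"rz": 0}
    - {"tx": 0,"ty": 0,"tz": -0.004,"rx": 0,"ry": 0,"rz": 0}
    - {"tx": 0,"ty": 0,"tz": -0.003,"rx": 0,"ry": 0,"rz": 0}
    - {"tx": 0,"ty": 0,"tz": -0.001,"rx": 0,"ry": 0,"rz": 0}
    - {"tx": 0,"ty": 0,"tz": 0,"rx": 0,"ry": 0,"rz": 0}
    - {"tx": 0,"ty": 0,"tz": 0,"rx": 0,"ry": 0,"rz": 0}

```text
time: 15.85
ee_pos: [0.5538, 0.162, 0.1619]
tcp_rot: [[0.976, 0.217, 0.0], [0.217, -0.976, 0.0], [0.0, -0.0, -1.0]]
ft_force: [0.6, 0.1, -3.8]
width: 0.0143
```

```bash
python3 ob.py; python3 - <<'E'
from h import *; from ov import crop
r=[]
for n,q in(("side",(245,312,222,270)),("top",(175,222,165,213))):
    im,_=crop(eyes.grab_frame(n),q,8); r.append(cv2.resize(np.clip(im*1.6,0,255).astype(np.uint8),(384,536)))
cv2.imwrite("pics/c10.png",np.hstack(r))
E
```

```text
15.85 [0.55381 0.16201 0.16194] F [ 0.64893  0.05723 -3.84323] M [-0.01811 -0.01234 -0.02052] w 0.01428374105500439 Fx_stand 0.6211606351915923 s 0.5056120708145604 tool ang 12.558877100177087 tilt [ 0.00028  0.00008 -1.     ]
```

View pics/c10.png

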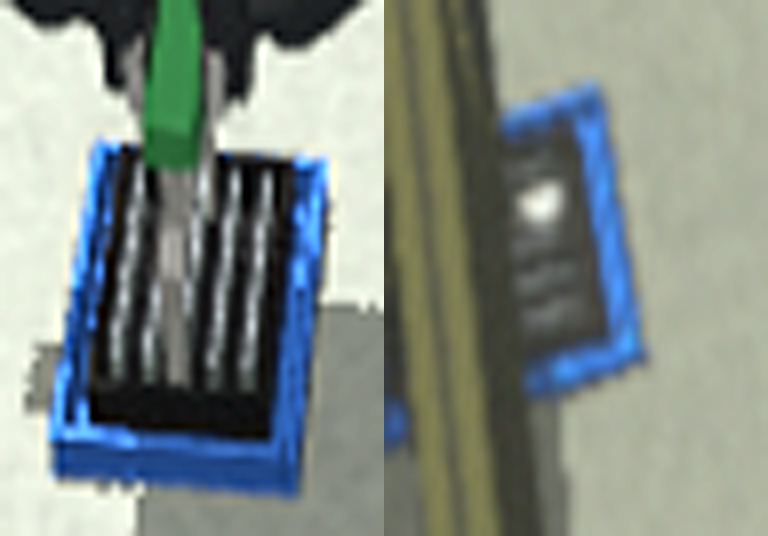

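The basket is inside the dish with even gaps on all visible sides. Continuing down in small steps.

Request:
drive_tool:
  targets:
    - {"tx": 0,"ty": 0,"tz": -0.002,"rx": 0,"ry": 0,"rz": 0}
    - {"tx": 0,"ty": 0,"tz": -0.002,"rx": 0,"ry": 0,"rz": 0}
    - {"tx": 0,"ty": 0,"tz": 0,"rx": 0,"ry": 0,"rz": 0}

```text
time: 16.32
ee_pos: [0.5534, 0.1619, 0.1575]
tcp_rot: [[0.976, 0.217, -0.001], [0.217, -0.976, -0.0], [-0.001, 0.0, -1.0]]
ft_force: [-0.1, -0.5, -4.1]
width: 0.0146
```

Request:
drive_tool:
  targets:
    - {"tx": 0,"ty": 0,"tz": -0.001,"rx": 0,"ry": 0,"rz": 0}
    - {"tx": 0,"ty": 0,"tz": 0,"rx": 0,"ry": 0,"rz": 0}

```text
time: 16.58
ee_pos: [0.5536, 0.1619, 0.1567]
tcp_rot: [[0.976, 0.217, -0.0], [0.217, -0.976, -0.0], [-0.0, 0.0, -1.0]]
ft_force: [0.8, 0.0, -4.9]
width: 0.0141
```

Request:
drive_tool:
  targets:
    - {"tx": 0,"ty": 0,"tz": -0.001,"rx": 0,"ry": 0,"rz": 0}
    - {"tx": 0,"ty": 0,"tz": 0,"rx": 0,"ry": 0,"rz": 0}

```text
time: 16.82
ee_pos: [0.5536, 0.162, 0.1557]
tcp_rot: [[0.976, 0.217, -0.0], [0.217, -0.976, -0.0], [-0.0, 0.0, -1.0]]
ft_force: [-1.6, 0.3, -4.1]
width: 0.0144
```

Request:
drive_tool:
  targets:
    - {"tx": 0,"ty": 0,"tz": -0.0007,"rx": 0,"ry": 0,"rz": 0}
    - {"tx": 0,"ty": 0,"tz": 0,"rx": 0,"ry": 0,"rz": 0}

```text
time: 17.08
ee_pos: [0.5536, 0.162, 0.155]
tcp_rot: [[0.976, 0.217, -0.0], [0.217, -0.976, -0.0], [-0.0, 0.0, -1.0]]
ft_force: [-0.2, -0.0, -3.4]
width: 0.0147
```

Request:
drive_tool:
  targets:
    - {"tx": 0,"ty": 0,"tz": -0.0007,"rx": 0,"ry": 0,"rz": 0}
    - {"tx": 0,"ty": 0,"tz": 0,"rx": 0,"ry": 0,"rz": 0}

```text
time: 17.32
ee_pos: [0.5536, 0.1619, 0.1544]
tcp_rot: [[0.976, 0.217, -0.0], [0.217, -0.976, -0.0], [-0.0, 0.0, -1.0]]
ft_force: [-0.7, -0.5, -4.0]
width: 0.0143
```

Request:
drive_tool:
  targets:
    - {"tx": 0,"ty": 0,"tz": -0.0007,"rx": 0,"ry": 0,"rz": 0}
    - {"tx": 0,"ty": 0,"tz": 0,"rx": 0,"ry": 0,"rz": 0}

```text
time: 17.58
ee_pos: [0.5537, 0.1619, 0.1542]
tcp_rot: [[0.976, 0.217, 0.0], [0.217, -0.976, -0.0], [0.0, 0.0, -1.0]]
ft_force: [0.1, -0.2, 0.8]
width: 0.0142
```

```bash
python3 ob.py
```

```text
17.575 [0.55375 0.16189 0.15418] F [ 0.10388 -0.2159   0.75781] M [-0.08985  0.23472 -0.0211 ] w 0.014183464849098408 Fx_stand 0.14815130561695178 s 0.5055813032227996 tool ang 12.557771780605695 tilt [ 0.00039 -0.00005 -1.     ]
```

Request:
drive_tool:
  targets:
    - {"tx": 0,"ty": 0,"tz": 0,"rx": 0,"ry": 0,"rz": 0}
    - {"tx": 0,"ty": 0,"tz": 0,"rx": 0,"ry": 0,"rz": 0}
  squeeze: 20

```text
time: 17.82
ee_pos: [0.5537, 0.1619, 0.1542]
tcp_rot: [[0.976, 0.218, 0.0], [0.218, -0.976, -0.0], [0.0, 0.0, -1.0]]
ft_force: [-0.7, -1.2, 3.2]
width: 0.0145
```

Request:
drive_tool:
  targets:
    - {"tx": 0,"ty": 0,"tz": 0,"rx": 0,"ry": 0,"rz": 0}
    - {"tx": 0,"ty": 0,"tz": 0,"rx": 0,"ry": 0,"rz": 0}
    - {"tx": 0,"ty": 0,"tz": 0,"rx": 0,"ry": 0,"rz": 0}
    - {"tx": 0,"ty": 0,"tz": 0,"rx": 0,"ry": 0,"rz": 0}
  jaw: 50

```text
time: 18.32
ee_pos: [0.5538, 0.162, 0.1537]
tcp_rot: [[0.976, 0.217, 0.0], [0.217, -0.976, 0.0], [0.0, -0.0, -1.0]]
ft_force: [-1.0, -0.2, -1.0]
width: 0.0426
```

Request:
drive_tool:
  targets:
    - {"tx": 0,"ty": 0,"tz": 0.01,"rx": 0,"ry": 0,"rz": 0}
    - {"tx": 0,"ty": 0,"tz": 0.02,"rx": 0,"ry": 0,"rz": 0}
    - {"tx": 0,"ty": 0,"tz": 0.03,"rx": 0,"ry": 0,"rz": 0}
    - {"tx": 0,"ty": 0,"tz": 0.04,"rx": 0,"ry": 0,"rz": 0}
    - {"tx": -0.01,"ty": -0.04,"tz": 0.03,"rx": 0,"ry": 0,"rz": 0}
    - {"tx": -0.01,"ty": -0.04,"tz": 0.02,"rx": 0,"ry": 0,"rz": 0}
    - {"tx": -0.01,"ty": -0.04,"tz": 0,"rx": 0,"ry": 0,"rz": 0}
    - {"tx": -0.01,"ty": -0.04,"tz": 0,"rx": 0,"ry": 0,"rz": 0}
    - {"tx": 0,"ty": 0,"tz": 0,"rx": 0,"ry": 0,"rz": 0}
    - {"tx": 0,"ty": 0,"tz": 0,"rx": 0,"ry": 0,"rz": 0}

```text
time: 19.58
ee_pos: [0.5139, 0.0022, 0.3043]
tcp_rot: [[0.976, 0.217, 0.001], [0.217, -0.976, 0.001], [0.001, -0.0, -1.0]]
ft_force: [-0.4, 0.2, -0.3]
width: 0.0428
```

```bash
python3 ob.py; python3 - <<'E'
from h import *; from ov import edges,crop
g=(.553,.1643,.004,.219); r=[]
for n,q in(("side",(215,312,205,275)),("top",(165,230,145,210))):
    f=eyes.grab_frame(n); cv2.imwrite(f"pics/{n}11.png",f)
    im,o=crop(f,q,5.8); im=np.clip(im*1.4,0,255).astype(np.uint8)
    raw=im.copy()
    for P in(box(.056,.084,0,.032),box(.016,.05,.132,.158)): edges(im,n,place(P,*g),5.8,o,(255,0,255))
    cv2.imwrite(f"pics/ov11_{n}.png",np.hstack([raw,im])[:600,:800])
E
```

```text
19.575 [0.51387 0.00217 0.30431] F [-0.39096  0.17245 -0.25868] M [0.03956 0.05384 0.04293] w 0.04280357159081103 Fx_stand -0.41901552661515046 s 0.50121714777571 tool ang 12.518353163871819 tilt [ 0.00111  0.00063 -1.     ]
```

View pics/ov11_side.png

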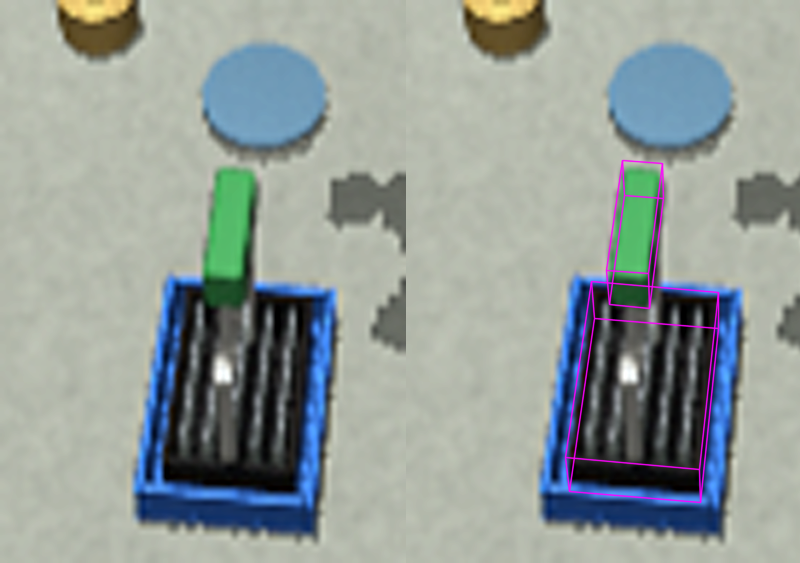

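View pics/ov11_top.png

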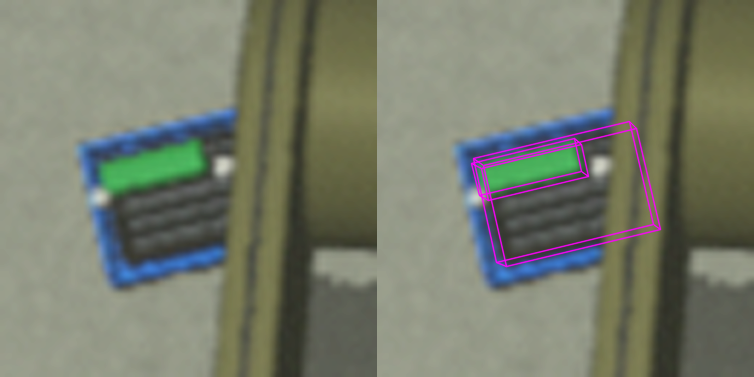

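View pics/side11.png

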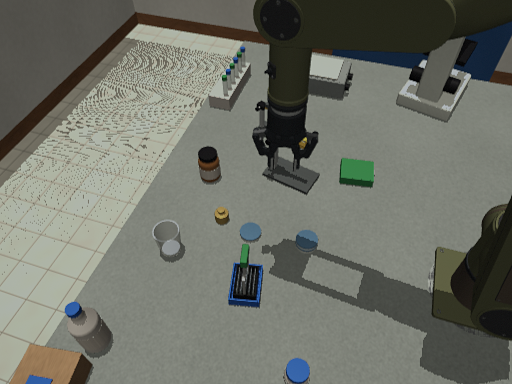

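```bash
python3 -c "
from station import robot
print(robot.sign_off())"
```

```text
the job is handed in; nothing more can be done
None
```

The rack is off the hook, standing upright in the blue staining dish, released, and the job is handed in at about 19.6 s of the 70 s allowed.

- **Hook release:** I gripped the green block and lifted the bar about 4 mm off the bowl floor. I then felt the keeper and pressed it back to about 6 to 6.5 N, which is roughly 6.5 to 7 mm of travel. The bar rose between lip and bridge with no catch in the force readings.
- **As the bar came free of the keeper:** the arm sprang about 3 mm towards the bridge. That may have been a brief light touch, about 0.7 N estimated from the wrist moment. I moved back 1.5 mm before going on, and the largest force on the rack I saw in the readings was under 7 N.
- **Placing:** the rack left over the nose and went down into the dish. Contact came at tool height 0.1542 m, against the 0.154 m predicted. Less than 4 N showed before release.
- **Last checks:** the last pictures show the rack inside the dish walls and level. The visible bystanders look unmoved, though the arm hid part of the stand and part of the top view. The gripper is clear, with the wrist force near zero.
- **Disagreements:** in the side view the grip sat about 1 to 2 pixels off the model, as it did before the rack was moved. The force and position estimates of the keeper travel differed by about 1 mm. I did not see the stretch after hand-in.

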